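Start the drying timers for three freshly sprayed motorcycle parts

ROBOT

A 6-joint arm with a two-finger parallel gripper is mounted at the origin on the work surface. World frame = base frame: x ahead of the robot, y to its left, z up, the work surface at z = 0. Lengths are in m, angles in rad, forces in N, time in s.
With the tool pointing down it reaches from about 0.35 to 0.85 m from the base axis. Payload 8.1 kg.
Tool frame: the origin (TCP) lies on the mounting face of the last link; the fingertips stand 186 mm ahead of it and the grasp point (between the pads) lies 167 mm ahead of it; z points along the fingers, y is the line along which they close (so a half turn about z gives the same grasp; the last joint's range is limited). The gripper opens to 93 mm and grips with 3 to 60 N. Pads are 15 mm wide; open, the fingers measure 128 mm over their backs; the gripper's body (75 mm by 188 mm) begins 65 mm behind the grasp point.
Start: joints at [1.202, 0.13, 1.488, -0, 1.523, -0.085], TCP at [0.168, 0.576, 0.405] pointing down, gripper open.
Joint ranges: [-2.96, 2.96], [-0.89, 2.26], [0.02, 2.5], [-1.34, 4.48], [0, 2.73], [-2.66, 2.66]. Speed limits (rad/s): [2.39, 2.39, 2.79, 3.14, 3.14, 3.14].

INTERFACE

Orientations are given as a rotation vector (axis times angle).
In Python, from plant import * gives the robot as it stands. The module is installed in compiled form; this text tells all that it offers.
- The arm moves only by the tool arm_command, never from a script. Its argument "increments" is a list of rows, each a list of 6 numbers: the shift along the tool's x, y, z in units of 0.2 m (1.0 is 0.2 m), then the turn, a rotation vector about the tool's x, y, z in units of pi rad (1.0 is pi rad). A call has exactly 5 rows; each row is the pose to reach, as a shift and turn from the pose commanded when the call began, along the tool's axes at that moment, turning the shorter way round; what a row does not reach only later rows make up. A row lasts 1/8 s, in which the tool goes at most 62.5 mm and 10.7 degrees, less where a joint would pass 70% of its speed; a pose out of reach is approached as far as the arm can. A call with a number of a shift or a turn outside -1 to 1 is refused whole. A call with a gripper value outside its range is refused whole. "fingers" is the closure, from -1 (fully open) to 1 (shut), set as the call begins (left out, the last holds). The fingers move at their own pace and stop on an object; "force" is the grip in N (left out, the last holds). Time passes only in rows, so rows that repeat a pose let the fingers close, or fill a call up. It gives the time, the measured TCP pose, the force, the opening and the grip force at its end, in the units of the state.
- read_state(): the state, without advancing time (a new reading comes with each control period).
- read_camera(name): name is "side" or "top"; returns a dict with "image" (480x640x3 uint8, red, green, blue), "fx", "fy", "cx", "cy" (pixels), "T" (4x4, takes a point from camera to world coordinates). Camera axes: x right, y down, z forward; pixel columns grow to the right and rows downward; lengths in m; the calibration is good to about 2 mm. A picture is of the moment at which its call begins. There is no depth.
- close_job(): hands the job in; it is judged then, once.
The state is a dict: "t": time; "q": joint angles; "dq": joint speeds; "joint_torque": joint torques, N m; "tool_pos": TCP position; "orientation": TCP orientation; "force": force on the tool from outside, world axes, zero at the start; "wrist_torque": the same for the moment, N m; "opening": finger opening in m; "gripper_force": force on a finger pad.
Only numpy, scipy, OpenCV 4.12 (cv2) and the standard library are available. Lean on these libraries where they do the work, as an engineer would, in place of code of your own. Each camera call takes 0.05 s, during which the arm holds its last target. There are 200 camera calls.

TASK

Start the three drying timers in the order their parts were sprayed: with the fingertips, gently press the red timer's cap down, then the white one, then the blue one, each nearly or fully home so that it stays down. Only touch the timers, without lifting or shoving them. The three painted parts beside them are wet, so touch neither them nor the spray can, and draw the hand clear at the end.

Things in the scene. Friction and masses are not known exactly. Their poses are not given: they have to be found in the camera images.
- red_timer: Loose drying timer with the red cap: grey box 80 x 80 mm, 36 mm high (360 to 590 g), display on its -x side; it stands on the table. Origin: centre of its underside, z up.
- red_cap_top (a point): Centre of the top face of the red timer's round cap (40 mm across); the cap sits in the middle of the timer. It is 60 mm above the table while the cap is up and goes down with the cap; the soft sprung top gives up to another 8 mm under load (1.2 N per mm) and springs back when let go.
- red_cap (a joint): How far the red cap has been pressed down, in m: 0 up (start), 0.012 fully down. The cap yields at about 3 to 4 N (its soft top then gives about 3 mm, not counted here) and stays where it is left. Fingertips that go 15 to 19 mm below the raised cap's top thus press it fully down with about 3 to 8 N; 20 mm is the hard end.
- white_timer: Loose drying timer with the white cap: grey box 80 x 80 mm, 36 mm high (360 to 590 g), display on its -x side; it stands on the table. Origin: centre of its underside, z up.
- white_cap_top (a point): Centre of the top face of the white timer's round cap (40 mm across); the cap sits in the middle of the timer. It is 60 mm above the table while the cap is up and goes down with the cap; the soft sprung top gives up to another 8 mm under load (1.2 N per mm) and springs back when let go.
- white_cap (a joint): How far the white cap has been pressed down, in m: 0 up (start), 0.012 fully down. The cap yields at about 3 to 4 N (its soft top then gives about 3 mm, not counted here) and stays where it is left. Fingertips that go 15 to 19 mm below the raised cap's top thus press it fully down with about 3 to 8 N; 20 mm is the hard end.
- blue_timer: Loose drying timer with the blue cap: grey box 80 x 80 mm, 36 mm high (360 to 590 g), display on its -x side; it stands on the table. Origin: centre of its underside, z up.
- blue_cap_top (a point): Centre of the top face of the blue timer's round cap (40 mm across); the cap sits in the middle of the timer. It is 60 mm above the table while the cap is up and goes down with the cap; the soft sprung top gives up to another 8 mm under load (1.2 N per mm) and springs back when let go.
- blue_cap (a joint): How far the blue cap has been pressed down, in m: 0 up (start), 0.012 fully down. The cap yields at about 3 to 4 N (its soft top then gives about 3 mm, not counted here) and stays where it is left. Fingertips that go 15 to 19 mm below the raised cap's top thus press it fully down with about 3 to 8 N; 20 mm is the hard end.
- red_fuel_cap: Loose wet-painted red fuel cap, 66 mm across, 38 mm high, standing 115 to 140 mm beyond (+x side) the red timer. Origin: centre of its underside.
- white_cup: Loose wet-painted white cup, 68 mm across, 70 mm high, mouth up, standing 115 to 140 mm beyond the white timer. Origin: centre of its underside.
- blue_bell_mouth: Loose wet-painted blue intake bell mouth, 68 mm across at its foot, 40 mm above, 56 mm high, standing 115 to 140 mm beyond the blue timer. Origin: centre of its underside.
- spray_can: Loose spray can with orange label and cap, 58 mm across, 170 mm high, standing at the right-hand (-y) side of the work. Origin: centre of its underside.
Things that resemble listed ones, but are neither listed nor needed, are in the scene too. What is shaped like the white_timer but purple is not meant.

How it is judged:
By the outcome, as a careful person would: the job done as asked, in the order asked, and still so for the second after the job is handed in, with the robot touching nothing.
It also fails if it takes over 58 s, if anything falls off the work surface, if the arm or the gripper's body presses on something with over 40 N, if the wrist force passes 120 N, or if a joint passes its speed limit or range.

## Working session

There is one attempt and no reset: what is moved stays moved. The work goes in short steps, Python scripts to look and compute and a tool call to move; the robot and the scene stay as the last step left them, time stands still between calls to the robot, and variables do not carry over. Pictures are saved under pics/ and viewed, at most 10 in all, crops included, and the job is handed in when it is done.

Besides the shell and the picture viewer there is one more tool, called after "Emit:" by a JSON object that holds its "op" and its "data", one argument or row to a line. arm_command: Moves the arm, as the interface text tells. Shifts and turns lie within -1 to 1; 1 stands for 0.2 m of shift or pi rad of turn. Its arguments: {"type":"object","properties":{"increments":{"type":"array","items":{"type":"array","items":{"type":"number","minimum":-1,"maximum":1}}},"fingers":{"type":"number"},"force":{"type":"number"}},"required":["increments"]}

```bash
mkdir -p pics
python3 - <<'E'
from plant import *
import cv2
for n in("top","side"):
    c=read_camera(n); cv2.imwrite(f"pics/{n}0.png",c["image"][:,:,::-1]); print(n,c["fx"],c["fy"],c["cx"],c["cy"],c["T"].round(4).tolist())
s=read_state(); print(s["t"],s["tool_pos"],s["orientation"],s["force"],s["opening"])
E
```

```text
top 485.8713027012784 485.8713027012784 315.78136112190776 233.83819687596704 [[-0.0015, -0.9983, 0.0576, 0.496], [-0.9999, 0.0005, -0.0164, -0.0504], [0.0164, -0.0576, -0.9982, 1.2798], [0.0, 0.0, 0.0, 1.0]]
side 536.5612695506944 536.5612695506944 317.88980240405954 250.64292414024945 [[0.9915, -0.1063, 0.0753, 0.4783], [-0.1295, -0.7376, 0.6627, -0.8779], [-0.0149, -0.6668, -0.7451, 1.0302], [0.0, 0.0, 0.0, 1.0]]
0.1 [0.16790478 0.57581369 0.40379363] [-4.44243467e-01 -3.10965421e+00  2.58403805e-03] [-0.97047166 -0.04481626 -0.41025916] 0.09297456260537446
```

View pics/top0.png

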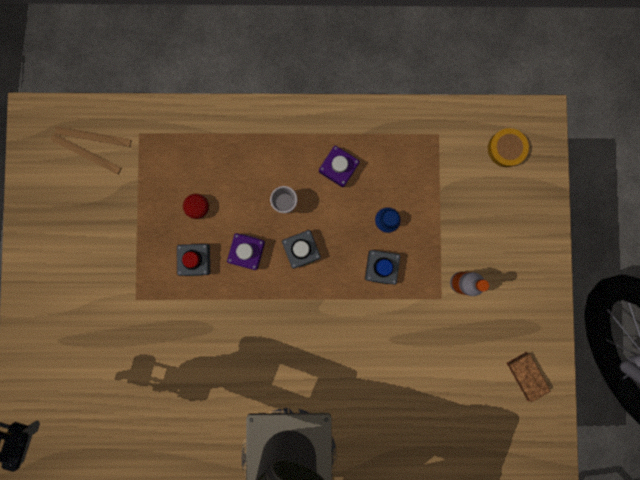

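View pics/side0.png

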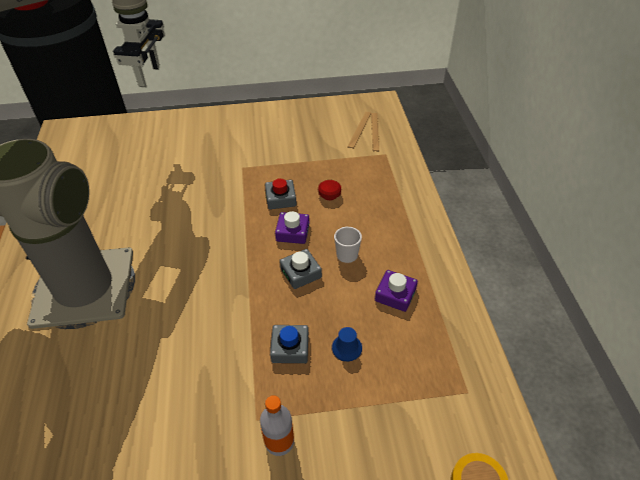

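The red cap is at about (192,260) in the top view, the white one on the grey box at (301,249) and the blue one at (385,267). The purple decoys are at (245,251) and (340,165). I'll enlarge this area to get finer positions.

Run:
```python
import cv2
i=cv2.imread("pics/top0.png")[225:290,165:415]
s=cv2.imread("pics/side0.png")
cv2.imwrite("pics/c.png",cv2.resize(i,None,fx=3.2,fy=3.2,interpolation=cv2.INTER_CUBIC))
a=[s[y-35:y+35,x-35:x+35] for x,y in((280,190),(300,265),(290,340))]
cv2.imwrite("pics/d.png",cv2.resize(cv2.hconcat(a),None,fx=3.8,fy=3.8,interpolation=cv2.INTER_CUBIC))
```

```text
(no output)
```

View pics/c.png

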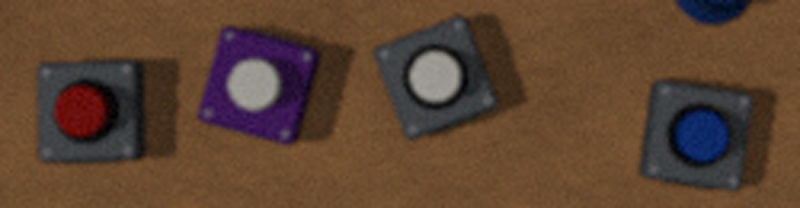

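View pics/d.png

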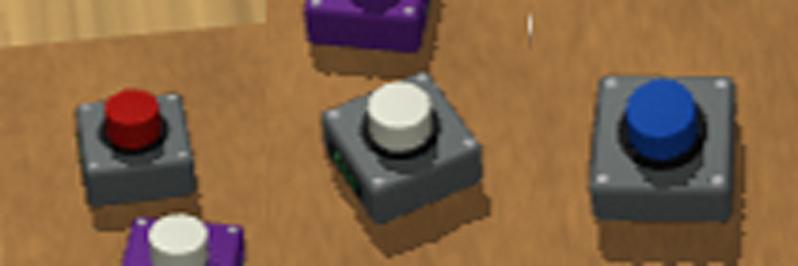

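In the crops the cap-top centres come out, in original pixels, as follows:
- **Top view:** red (190.3,259.4), white (301.2,248.7), blue (384.1,267.2).
- **Side view:** red (280,183), white (300,256.8), blue (289.2,332).

Next I turn these into positions.

```bash
cat > h.py <<'E'
from plant import *
import numpy as np
from scipy.spatial.transform import Rotation as R
def onplane(c,u,v,z):
    d=c["T"][:3,:3]@[(u-c["cx"])/c["fx"],(v-c["cy"])/c["fy"],1]; o=c["T"][:3,3]
    return o+d*(z-o[2])/d[2]
E
python3 - <<'E'
from h import *
t,s=read_camera("top"),read_camera("side")
for n,a,b in(("red",(190,259),(279.7,182.4)),("white",(300.9,248.4),(299.7,256.5)),("blue",(383.8,266.9),(288.9,331.8))):
    print(n,onplane(t,*a,.06).round(4),onplane(s,*b,.06).round(4))
st=read_state();print(R.from_rotvec(st["orientation"]).as_matrix().round(3),st["tool_pos"])
E
```

```text
red [0.5035 0.2437 0.06  ] [0.5052 0.249  0.06  ]
white [ 0.5297 -0.0331  0.06  ] [ 0.5306 -0.0275  0.06  ]
blue [ 0.4831 -0.2412  0.06  ] [ 0.4848 -0.2372  0.06  ]
[[-0.96   0.28  -0.   ]
 [ 0.28   0.96  -0.001]
 [ 0.    -0.001 -1.   ]] [0.16795555 0.57588016 0.40409476]
```

Emit:
{"op": "arm_command", "data": {
  "increments": [
    [-0.2,-0.1,0,0,0,-0.018],
    [-0.4,-0.2,0,0,0,-0.036],
    [-0.6,-0.3,0,0,0,-0.054],
    [-0.8,-0.4,0,0,0,-0.072],
    [-1,-0.5,0,0,0,-0.0905]
  ],
  "fingers": 1,
  "force": 20
}}

```text
t: 0.82
tool_pos: [0.3328, 0.4229, 0.4046]
orientation: [0.004, -3.142, 0.0]
force: [-0.2, 0.5, -0.2]
opening: 0.0477
gripper_force: 0.0
```

Emit:
{"op": "arm_command", "data": {
  "increments": [
    [-0.2,-0.2,0.1,0,0,0],
    [-0.4,-0.4,0.2,0,0,0],
    [-0.6,-0.6,0.3,0,0,0],
    [-0.8,-0.8,0.4,0,0,0],
    [-0.86,-0.89,0.5,0,0,0]
  ]
}}

```text
t: 1.45
tool_pos: [0.5058, 0.2436, 0.304]
orientation: [0.003, 3.141, -0.001]
force: [0.1, 0.2, -0.3]
opening: 0.0013
gripper_force: 0.0
```

Emit:
{"op": "arm_command", "data": {
  "increments": [
    [0,0,0,0,0,0],
    [0,0,0,0,0,0],
    [0,0,0.05,0,0,0],
    [0,0,0.1,0,0,0],
    [0,0,0.1,0,0,0]
  ]
}}

```text
t: 2.08
tool_pos: [0.5033, 0.2464, 0.2834]
orientation: [0.002, -3.14, 0.001]
force: [0.1, 0.0, 0.5]
opening: 0.0006
gripper_force: 0.0
```

Run:
```python
from h import *
import cv2
s=read_state();p=s["tool_pos"]+R.from_rotvec(s["orientation"]).apply([0,0,.186]);print(s["t"],p,s["opening"],s["force"])
a=read_camera("top")["image"][215:305,130:250,::-1];b=read_camera("side")["image"][115:235,220:340,::-1]
cv2.imwrite("pics/e.png",cv2.hconcat([cv2.resize(a,(440,330),interpolation=2),cv2.resize(b,(330,330),interpolation=2)]))
```

```text
2.075 [0.50288097 0.24627305 0.09740102] 0.0005549443701984743 [0.05174685 0.04809467 0.53728345]
```

View pics/e.png

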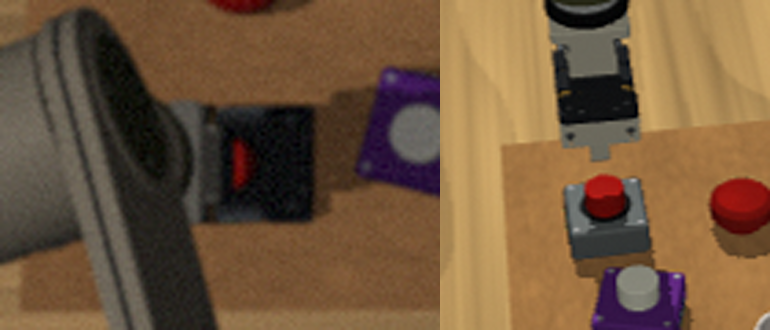

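Emit:
{"op": "arm_command", "data": {
  "increments": [
    [0,0,0.06,0,0,0],
    [0,0,0.12,0,0,0],
    [0,0,0.16,0,0,0],
    [0,0,0.18,0,0,0],
    [0,0,0.19,0,0,0]
  ]
}}

```text
t: 2.8
tool_pos: [0.5041, 0.2461, 0.2464]
orientation: [0.001, -3.141, 0.0]
force: [0.3, 0.1, 0.7]
opening: 0.0003
gripper_force: 0.0
```

Emit:
{"op": "arm_command", "data": {
  "increments": [
    [0,0,0.02,0,0,0],
    [0,0,0.035,0,0,0],
    [0,0,0.05,0,0,0],
    [0,0,0.06,0,0,0],
    [0,0,0.06,0,0,0]
  ]
}}

```text
t: 3.42
tool_pos: [0.5043, 0.2462, 0.2349]
orientation: [-0.001, 3.141, 0.0]
force: [0.9, -0.2, 2.0]
opening: 0.0009
gripper_force: 1.3
```

Emit:
{"op": "arm_command", "data": {
  "increments": [
    [0,0,0.01,0,0,0],
    [0,0,0.02,0,0,0],
    [0,0,0.025,0,0,0],
    [0,0,0.025,0,0,0],
    [0,0,0.025,0,0,0]
  ]
}}

```text
t: 4.05
tool_pos: [0.5043, 0.2462, 0.2301]
orientation: [-0.001, 3.141, 0.0]
force: [0.7, -0.8, 4.3]
opening: 0.0003
gripper_force: 2.5
```

Emit:
{"op": "arm_command", "data": {
  "increments": [
    [0,0,0.005,0,0,0],
    [0,0,0.01,0,0,0],
    [0,0,0.01,0,0,0],
    [0,0,0.01,0,0,0],
    [0,0,0.01,0,0,0]
  ]
}}

```text
t: 4.68
tool_pos: [0.5043, 0.2462, 0.2283]
orientation: [-0.001, 3.141, 0.0]
force: [-0.4, -0.3, 6.2]
opening: 0.0003
gripper_force: 3.6
```

The force is now rising with the stiffness of the soft top, so the red cap is fully down. I'll retreat and go to white.

Emit:
{"op": "arm_command", "data": {
  "increments": [
    [0,0,-0.06,0,0,0],
    [0,0,-0.15,0,0,0],
    [0,0,-0.3,0,0,0],
    [0,0,-0.4,0,0,0],
    [0,-0.1,-0.4,0,0,0]
  ]
}}

```text
t: 5.3
tool_pos: [0.5047, 0.2265, 0.3102]
orientation: [-0.004, 3.138, 0.002]
force: [0.4, 0.3, -0.6]
opening: 0.0006
gripper_force: 0.0
```

Emit:
{"op": "arm_command", "data": {
  "increments": [
    [0,-0.2,0,0,0,0],
    [0,-0.4,0,0,0,0],
    [-0.05,-0.6,0,0,0,0],
    [-0.1,-0.8,0,0,0,0],
    [-0.13,-1,0,0,0,0]
  ]
}}

```text
t: 5.92
tool_pos: [0.5295, 0.0237, 0.3064]
orientation: [0.0, -3.14, 0.0]
force: [0.3, -0.7, -0.9]
opening: 0.0007
gripper_force: 0.0
```

Emit:
{"op": "arm_command", "data": {
  "increments": [
    [0,-0.15,0,0,0,0],
    [0,-0.28,0,0,0,0],
    [0,-0.28,0.1,0,0,0],
    [0,-0.28,0.15,0,0,0],
    [0,-0.28,0.15,0,0,0]
  ]
}}

```text
t: 6.55
tool_pos: [0.5292, -0.0301, 0.276]
orientation: [0.001, -3.138, -0.001]
force: [-0.3, -0.5, 0.4]
opening: 0.0005
gripper_force: 0.0
```

Run:
```python
from h import *
import cv2
s=read_state();p=s["tool_pos"]+R.from_rotvec(s["orientation"]).apply([0,0,.186]);print(s["t"],p,s["opening"],s["force"])
c=read_camera("side");q=c["T"][:3,:3].T@(p-c["T"][:3,3]);print(q[:2]/q[2]*c["fx"]+[c["cx"],c["cy"]])
b=c["image"][140:300,220:420,::-1]
cv2.imwrite("pics/f.png",cv2.resize(b,(700,560),interpolation=2))
```

```text
6.55 [ 0.52856372 -0.02999292  0.090016  ] 0.0005063837551560401 [-0.25044614 -0.47487242  0.39593763]
[298.44403701 249.00257666]
```

View pics/f.png

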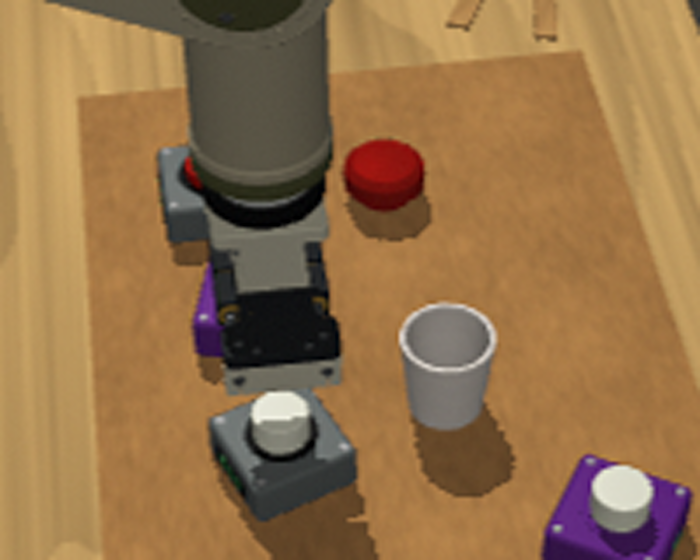

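The side view shows the fingertip at crop (280,408), lined up over the white cap on the grey box, with the cup well clear. I'll press.

Emit:
{"op": "arm_command", "data": {
  "increments": [
    [0,0,0.05,0,0,0],
    [0,0,0.1,0,0,0],
    [0,0,0.13,0,0,0],
    [0,0,0.15,0,0,0],
    [0,0,0.17,0,0,0]
  ]
}}

```text
t: 7.22
tool_pos: [0.5302, -0.0299, 0.2437]
orientation: [0.001, -3.141, -0.0]
force: [-1.8, 0.6, 2.2]
opening: 0.0005
gripper_force: 1.5
```

Emit:
{"op": "arm_command", "data": {
  "increments": [
    [0,0,0.015,0,0,0],
    [0,0,0.03,0,0,0],
    [0,0,0.045,0,0,0],
    [0,0,0.055,0,0,0],
    [0,0,0.055,0,0,0]
  ]
}}

```text
t: 7.85
tool_pos: [0.5302, -0.0299, 0.2326]
orientation: [-0.001, 3.142, 0.0]
force: [-1.3, 1.5, 2.6]
opening: 0.0004
gripper_force: 1.2
```

Emit:
{"op": "arm_command", "data": {
  "increments": [
    [0,0,0.005,0,0,0],
    [0,0,0.01,0,0,0],
    [0,0,0.013,0,0,0],
    [0,0,0.013,0,0,0],
    [0,0,0.013,0,0,0]
  ]
}}

```text
t: 8.48
tool_pos: [0.5303, -0.0299, 0.2303]
orientation: [-0.001, 3.141, -0.0]
force: [-2.1, 1.4, 4.6]
opening: 0.0008
gripper_force: 2.4
```

Emit:
{"op": "arm_command", "data": {
  "increments": [
    [0,0,0.005,0,0,0],
    [0,0,0.008,0,0,0],
    [0,0,0.008,0,0,0],
    [0,0,0.008,0,0,0],
    [0,0,0.008,0,0,0]
  ]
}}

```text
t: 9.1
tool_pos: [0.5303, -0.0299, 0.2289]
orientation: [-0.001, 3.141, -0.0]
force: [-2.6, 1.2, 7.0]
opening: 0.0005
gripper_force: 3.2
```

White is fully down. Next is blue.

Emit:
{"op": "arm_command", "data": {
  "increments": [
    [0,0,-0.06,0,0,0],
    [0,0,-0.15,0,0,0],
    [0,0,-0.3,0,0,0],
    [0,0,-0.4,0,0,0],
    [0,-0.1,-0.4,0,0,0]
  ]
}}

```text
t: 9.72
tool_pos: [0.5312, -0.0498, 0.3116]
orientation: [-0.004, 3.137, -0.001]
force: [0.3, -0.8, 0.1]
opening: 0.0006
gripper_force: 0.0
```

Emit:
{"op": "arm_command", "data": {
  "increments": [
    [0.05,-0.2,0,0,0,0],
    [0.1,-0.4,0,0,0,0],
    [0.15,-0.6,0,0,0,0],
    [0.2,-0.8,0,0,0,0],
    [0.23,-0.945,0,0,0,0]
  ]
}}

```text
t: 10.35
tool_pos: [0.483, -0.2414, 0.3079]
orientation: [-0.001, -3.14, -0.0]
force: [0.4, 0.5, -0.5]
opening: 0.0005
gripper_force: 0.0
```

Emit:
{"op": "arm_command", "data": {
  "increments": [
    [0,0,0,0,0,0],
    [0,0,0,0,0,0],
    [0,0,0.08,0,0,0],
    [0,0,0.15,0,0,0],
    [0,0,0.15,0,0,0]
  ]
}}

```text
t: 10.98
tool_pos: [0.4836, -0.2379, 0.276]
orientation: [0.002, -3.138, -0.003]
force: [-0.2, -0.1, 0.2]
opening: 0.0004
gripper_force: 0.0
```

Run:
```python
from h import *
import cv2
s=read_state();p=s["tool_pos"]+R.from_rotvec(s["orientation"]).apply([0,0,.186]);print(s["t"],p,s["opening"],s["force"])
c=read_camera("side")
b=c["image"][150:460,200:420,::-1]
cv2.imwrite("pics/g.png",cv2.resize(b,None,fx=1.9,fy=1.9,interpolation=2))
```

```text
10.975 [ 0.48298021 -0.23745098  0.09003445] 0.0003951959803996146 [-0.24024539 -0.10485729  0.17511406]
```

View pics/g.png

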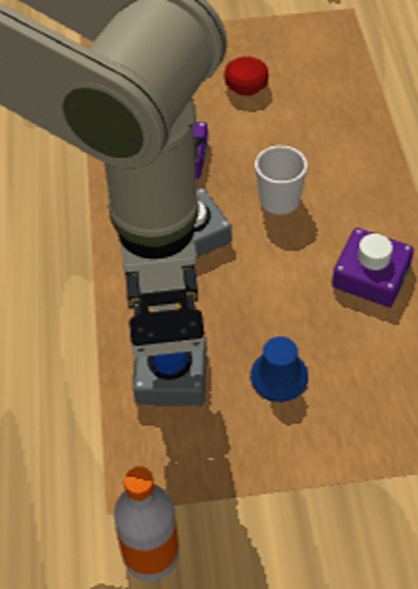

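The gripper is over the blue cap, at crop (170,358). The can at (147,520) and the bell mouth are clear, so I'll press.

Emit:
{"op": "arm_command", "data": {
  "increments": [
    [0,0,0.05,0,0,0],
    [0,0,0.1,0,0,0],
    [0,0,0.13,0,0,0],
    [0,0,0.15,0,0,0],
    [0,0,0.17,0,0,0]
  ]
}}

```text
t: 11.65
tool_pos: [0.4844, -0.239, 0.2444]
orientation: [-0.001, 3.142, -0.0]
force: [-0.2, 1.3, 2.3]
opening: 0.0003
gripper_force: 1.2
```

Emit:
{"op": "arm_command", "data": {
  "increments": [
    [0,0,0.015,0,0,0],
    [0,0,0.03,0,0,0],
    [0,0,0.045,0,0,0],
    [0,0,0.06,0,0,0],
    [0,0,0.06,0,0,0]
  ]
}}

```text
t: 12.28
tool_pos: [0.4843, -0.239, 0.2324]
orientation: [-0.001, 3.142, -0.0]
force: [-2.0, 1.2, 2.9]
opening: 0.0007
gripper_force: 1.2
```

Emit:
{"op": "arm_command", "data": {
  "increments": [
    [0,0,0.004,0,0,0],
    [0,0,0.008,0,0,0],
    [0,0,0.008,0,0,0],
    [0,0,0.008,0,0,0],
    [0,0,0.008,0,0,0]
  ]
}}

```text
t: 12.9
tool_pos: [0.4844, -0.2389, 0.231]
orientation: [-0.001, 3.141, -0.0]
force: [-2.6, 0.6, 3.4]
opening: 0.0003
gripper_force: 1.9
```

Emit:
{"op": "arm_command", "data": {
  "increments": [
    [0,0,0.004,0,0,0],
    [0,0,0.008,0,0,0],
    [0,0,0.011,0,0,0],
    [0,0,0.011,0,0,0],
    [0,0,0.011,0,0,0]
  ]
}}

```text
t: 13.52
tool_pos: [0.4844, -0.239, 0.229]
orientation: [-0.001, 3.141, -0.0]
force: [-1.8, 1.6, 6.1]
opening: 0.0004
gripper_force: 3.2
```

Blue is down. I'll draw the hand clear, up and back toward the base.

Emit:
{"op": "arm_command", "data": {
  "increments": [
    [0,0,-0.06,0,0,0],
    [0,0,-0.15,0,0,0],
    [0,0,-0.4,0,0,0],
    [0,0,-0.65,0,0,0],
    [0,0,-0.85,0,0,0]
  ]
}}

```text
t: 14.15
tool_pos: [0.4843, -0.2389, 0.4024]
orientation: [-0.001, 3.139, -0.002]
force: [1.0, 0.7, -0.2]
opening: 0.0001
gripper_force: 0.0
```

Emit:
{"op": "arm_command", "data": {
  "increments": [
    [0.12,0,0,0,0,0],
    [0.25,0,0,0,0,0],
    [0.35,0,0,0,0,0],
    [0.4,0,0,0,0,0],
    [0.4,0,0,0,0,0]
  ]
}}

```text
t: 14.78
tool_pos: [0.4041, -0.239, 0.3995]
orientation: [0.0, 3.141, -0.001]
force: [-0.6, 0.8, -0.4]
opening: 0.0008
gripper_force: 0.0
```

Run:
```python
from h import *
import cv2
b=read_camera("side")["image"][140:460,200:420,::-1]
a=read_camera("top")["image"][130:300,150:420,::-1]
cv2.imwrite("pics/h.png",cv2.hconcat([cv2.resize(b,(385,560),interpolation=2),cv2.resize(a,(410,560*410//889),interpolation=2) if 0 else cv2.copyMakeBorder(cv2.resize(a,(410,258),interpolation=2),0,302,0,0,0)]))
```

```text
(no output)
```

View pics/h.png

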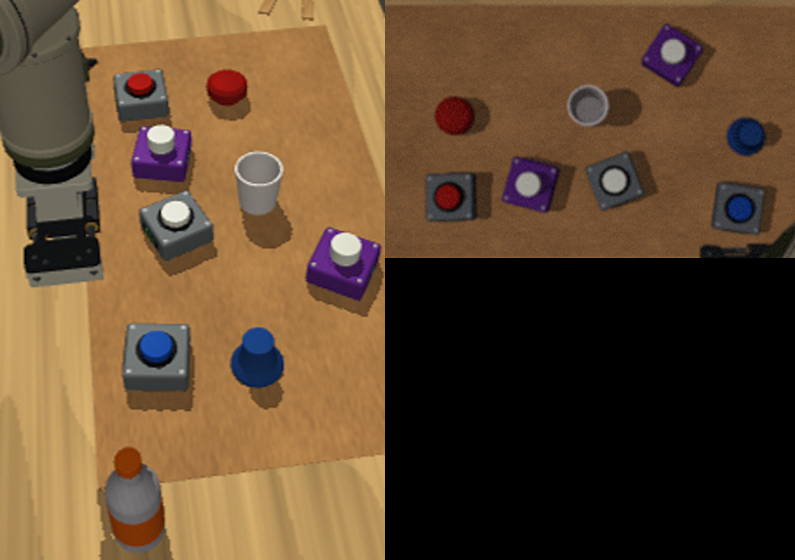

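The red (140,85), white (176,212) and blue (157,347) caps all sit lower than the untouched purple ones. Nothing else has moved, and the hand is clear.

```bash
python3 -c "
from plant import *
print(close_job())"
```

```text
the job is handed in; nothing more can be done
None
```

I pressed the red, white and blue caps down in that order; all three look down in the last pictures, the hand is clear, and the job was handed in at about 15 s with no verdict shown.

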